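# Turn the circuit board over in its swivel holder

### The arm

A 6-joint arm with a two-finger parallel gripper is mounted at the origin on the work surface. World frame = base frame: x ahead of the robot, y to its left, z up, the work surface at z = 0. Lengths are in m, angles in degrees, forces in N, time in s.
With the tool pointing down it reaches from about 0.325 to 0.9 m from the base axis. Payload 3.5 kg.
Tool frame: the origin (TCP) lies between the finger pads; the fingertips stand 19 mm ahead of it and the grasp point (between the pads) is the TCP (manip.tip_reach is the distance from the TCP to the fingertips, in m); z points along the fingers, y is the line along which they close (so a half turn about z gives the same grasp; the last joint's range is limited). The gripper opens to 85 mm and grips with 20 to 120 N. Pads are 22 mm wide; open, the fingers measure 114 mm over their backs; the gripper's body (76 mm by 85 mm) begins 54 mm behind the grasp point. The pads swing forward as they close: fully open they stand 13 mm farther back than shut.
Start: joints at [-76.57, 15.837, -1.513, 72.651, 0, 84.076], TCP at [0.207, -0.59, 0.25] pointing down, gripper open.
Joint ranges: [-178.77, 178.77], [-48.84, 107.48], [-61.69, 71.31], [-111.58, 123.2], [-90, 87.43], [-180, 180]. Speed limits (degrees/s): [147.25, 147.25, 180, 180, 180, 180].

### API

Orientations are given as a 3x3 rotation matrix whose columns are the frame's x, y, z axes.
In Python, from workcell import telemetry, read_camera, finish_job, spotter, manip gives the robot as it stands. The module is installed in compiled form; this text tells all that it offers.
- The arm moves only by the tool jog_arm, never from a script. Its argument "deltas" is a list of rows, each a list of 3 entries, a list of its own where there are three numbers: the turn, a rotation vector about the tool's x, y, z in degrees, then the shift along the tool's x, y, z in cm, then the closure, from 0 (fully open) to 1 (shut). A call has exactly 10 rows; each row is the pose to reach, as a shift and turn from the pose commanded when the call began, along the tool's axes at that moment; what a row does not reach only later rows make up. A row lasts 1/12 s, in which the tool goes at most 41.7 mm and 7.16 degrees, less where a joint would pass 70% of its speed; a pose out of reach is approached as far as the arm can. A call with a gripper value outside its range is refused whole. The fingers move at their own pace and stop on an object; "force" is the grip in N (left out, the last holds). Time passes only in rows, so rows that repeat a pose let the fingers close, or fill a call up. It gives the time, the measured TCP pose, the force, the opening and the grip force at its end, in the units of the state.
- telemetry.sense(): the state, without advancing time (a new reading comes with each control period).
- read_camera(name): name is "scene" or "top"; returns a dict with "image" (400x640x3 uint8, red, green, blue), "range_z" (400x640 float32, m along the optical axis (not along the pixel's ray), 0 where there is no reading), "K" (3x3 intrinsics, pixels), "world_to_cam" (4x4, takes a point from world to camera coordinates). Camera axes: x right, y up, looking along -z (the intrinsics and any distortion apply to the point x, -y, -z); pixel columns grow to the right and rows downward; lengths in m; the calibration is good to about 2 mm. A picture is of the moment at which its call begins.
- finish_job(): hands the job in; it is judged then, once.
Trained networks look in the newest picture that a camera, given by its name, has taken for a name from the list of things; names that differ only in an ending like _2 or _b are one class to them, and where a whole thing is asked for, a point or a joint stands for the part that bears it (a point fixed in the world has none). Each returns a list of dicts, best first, with "p" (0 to 1); they miss things now and then, are a little off and sometimes report something else, mostly with a low value. They report only what shows in the picture. A call takes as long as a camera call.
- spotter.boxes_of(query, camera): "pixel" ([column, row] in pixels, amid what is visible of it).
The state is a dict: "t": time; "joint_pos": joint angles; "qvel": joint speeds; "tau": joint torques, N m; "tcp_pos": TCP position; "tool_rot": TCP orientation; "ft_force": force on the tool from outside, world axes, zero at the start; "ft_torque": the same for the moment, N m; "gripper_width": finger opening in m; "grasp_force": force on a finger pad.
Only numpy, scipy, OpenCV 4.12 (cv2) and the standard library are available. Lean on these libraries where they do the work, as an engineer would, in place of code of your own. Each camera call takes 0.05 s, during which the arm holds its last target. There are 200 camera calls.

### The job

The circuit board in the swivel holder is component side up: with the closed fingertips, push its frame right over on its axle (the edge nearer the robot goes down and the far edge comes up and over), until it lies level against its stop with the solder side up, then come clear. Push it gently and steadily, so that the frame never spins or slams and is never pressed or squeezed hard. Grip and lift nothing, keep the holder standing where it is, and leave the solder spool, flux bottle and screwdriver alone.

Things in the scene. Friction and masses are not known exactly. Their poses are not given: they have to be found in the camera images.
- holder: Loose board holder, about 2 kg, steel base, grey uprights. Origin: centre of its underside, on the bench; x points away from the robot at yaw 0, y along the frame's axle. Base: cross plate 70 (x) by 180 (y) by 12 high; feet 170 by 34 by 12 under the uprights at y = -83 and +83. Uprights 30 by 14, reaching 132 high. The axle lies along y, 115 mm above the origin.
- board_frame (a joint): Angle of the frame on its axle: 0 = level, components up (stop); grows as the edge nearer the robot (rail_a) goes down and rail_b comes up and over; 1.57 = upright, rail_b on top; 3.14 = level, solder side up (stop). It starts between 0.05 and 0.6. It is balanced and stiff: it stays where it is left and turns with about 0.09 N m, i.e. 1.3 N at a rail.
- rail_a (a point): Middle of the aluminium rail that starts on the side of the robot; 68 mm from the axle. The frame measures 152 across the axle, 130 along it, 12 thick; each long rail is 16 wide (60 to 76 mm from the axle), 130 long. Site axes are those of the frame: x from rail_a to rail_b, z out of the component side.
- rail_b (a point): Middle of the other long rail, which starts on the far side; 68 mm from the axle. Same axes as rail_a. When it is upright, its top edge is 191 mm above the bench and the lower edge 39 mm. Between the rails is a green board 2 thick, in the middle of the frame's thickness; its components stand up to 10 mm above the board's middle plane.
- spool: Orange solder spool standing on a flange, 60 diameter, 50 high; origin centre of underside. Bystander.
- flux: Small amber flux bottle with a black cap, 40 diameter, 85 high; origin centre of underside. Bystander.
- driver: Red-handled screwdriver lying on the bench beyond the holder, 160 long; origin under its middle, x along it to the tip. Bystander.

How it is judged (in metres and radians):
On the way:
1. the frame is pushed past upright (value of joint board_frame above 1.65 rad), for 0.05 s.
At the end, for the whole second after the job is handed in: The frame is at rest within 0.1 rad (6 degrees) of level with the solder side up; the holder stands flat within 20 mm of where it was; spool, flux bottle and screwdriver are within 20 mm of where they were (value of joint board_frame above 3.04 rad and velocity of joint board_frame between -0.1 and 0.1 rad/s and distance of each of holder, spool, flux, driver from where it was at the start of the episode below 0.02 m and angle between holder's own z axis and vertical below 0.05 rad); the robot touches nothing.
It fails at once if the frame spins or slams (faster than 5 rad/s) (velocity of joint board_frame above 5 rad/s or velocity of joint board_frame below -5 rad/s).
It fails at once if the frame is pressed or squeezed with more than 50 N (contact force between the fingers and board_frame above 50 N).
It fails at once if the holder is lifted, tipped or dragged more than 20 mm (height (world z) of holder above 0.008 m or angle between holder's own z axis and vertical above 0.12 rad or distance of holder from where it was at the start of the episode above 0.02 m).
It fails at once if the frame is gripped: taken between the fingers (x of the grasp point in the frame of rail_a between -0.018 and 0.154 m and y of the grasp point in the frame of rail_a between -0.075 and 0.075 m and z of the grasp point in the frame of rail_a between -0.009 and 0.009 m).
It fails at once if the spool, flux bottle or screwdriver is shifted more than 20 mm or lifted (distance of any of spool, flux, driver from where it was at the start of the episode above 0.02 m).
It also fails if it takes over 48 s, if anything falls off the work surface, if the arm or the gripper's body presses on something with over 40 N, if the wrist force passes 120 N, or if a joint passes its speed limit or range.

## Working session

There is one attempt and no reset: what is moved stays moved. The work goes in short steps, Python scripts to look and compute and a tool call to move; the robot and the scene stay as the last step left them, time stands still between calls to the robot, and variables do not carry over. Pictures are saved under pics/ and viewed, at most 10 in all, crops included, and the job is handed in when it is done.

Besides the shell and the picture viewer there is one more tool, called as name([rows], argument=value, ...), one row to a line, values as JSON. jog_arm: Moves the arm, as the interface text tells. Its arguments: {"type":"object","properties":{"deltas":{"type":"array","items":{"type":"array"}},"force":{"type":"number"}},"required":["deltas"]}

```bash
mkdir -p pics
cat > h.py <<'E'
import numpy as np, cv2
from workcell import telemetry, read_camera, finish_job, spotter, manip
def cloud(c):
    K=c["K"];z=c["range_z"].astype(float);v,u=np.mgrid[:400,:640]
    X=(u-K[0,2])/K[0,0]*z;Y=(v-K[1,2])/K[1,1]*z
    P=np.stack([X,-Y,-z,np.ones_like(z)],-1)
    return (P@np.linalg.inv(c["world_to_cam"]).T)[...,:3]
E
python3 - <<'E'
from h import *
ims=[]
for n in ["scene","top"]:
    c=read_camera(n);W=cloud(c);np.save(n+".npy",W);ims.append(c["image"])
    cv2.imwrite(f"pics/{n}0.png",c["image"][...,::-1]);np.save(n+"_im.npy",c["image"])
    print(n,c["K"].tolist(),np.linalg.inv(c["world_to_cam"])[:3].round(3).tolist(),c.keys())
    for q in ["holder","board_frame","rail_a","rail_b","spool","flux","driver"]:
        for b in spotter.boxes_of(q,n)[:2]:
            u,v=map(int,b["pixel"]);print(q,round(b["p"],2),u,v,W[v,u].round(3),(c["range_z"][v,u]>0))
s=telemetry.sense();print(s["t"],s["tcp_pos"],s["tool_rot"],s["gripper_width"])
E
```

```text
scene [[448.59466739777554, 0.0, 321.8618017345454], [0.0, 448.59466739777554, 199.40818723174257], [0.0, 0.0, 1.0]] [[0.602, -0.458, 0.654, 1.181], [0.799, 0.336, -0.499, -0.402], [0.009, 0.823, 0.568, 0.621]] dict_keys(['image', 'range_z', 'K', 'world_to_cam'])
holder 0.61 204 259 [ 0.634 -0.223  0.126] True
board_frame 0.68 203 238 [ 0.578 -0.2    0.122] True
rail_a 0.7 203 235 [ 0.569 -0.196  0.12 ] True
rail_b 0.7 203 235 [ 0.569 -0.196  0.12 ] True
spool 0.93 96 288 [ 0.507 -0.377  0.049] True
flux 0.96 288 237 [ 0.586 -0.031  0.047] True
flux 0.6 203 235 [ 0.569 -0.196  0.12 ] True
driver 0.76 207 354 [ 0.725 -0.276  0.022] True
top [[390.1858680854647, 0.0, 315.2097550877185], [0.0, 390.1858680854647, 199.78021264976744], [0.0, 0.0, 1.0]] [[-0.018, 0.999, -0.026, 0.536], [-1.0, -0.017, 0.022, 0.067], [0.022, 0.027, 0.999, 0.94]] dict_keys(['image', 'range_z', 'K', 'world_to_cam'])
holder 0.63 422 194 [ 0.566 -0.179  0.113] True
board_frame 0.64 427 193 [ 0.568 -0.188  0.121] True
rail_a 0.67 430 196 [ 0.561 -0.195  0.119] True
rail_b 0.67 430 196 [ 0.561 -0.195  0.119] True
spool 0.91 492 229 [ 0.485 -0.358  0.051] True
flux 0.8 347 196 [ 0.565 -0.022  0.085] True
driver 0.63 446 132 [ 0.715 -0.267  0.025] True
0.8 [ 0.20710527 -0.5897226   0.25038592] [[ 9.43492948e-01  3.31392601e-01  2.47447633e-05]
 [ 3.31392602e-01 -9.43492941e-01 -1.20265141e-04]
 [-1.65084684e-05  1.21669544e-04 -9.99999992e-01]] 0.08578294649053056
```

View pics/scene0.png

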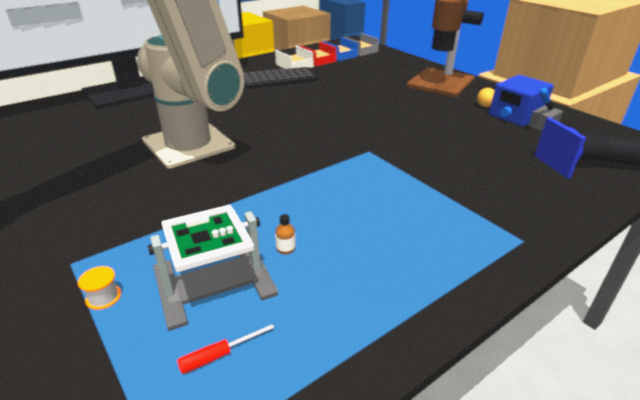

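View pics/top0.png

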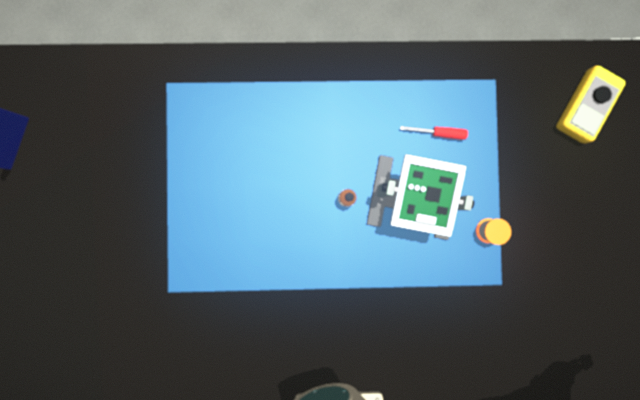

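The scene view shows the white frame at about (205,238), with the spool at (99,288), flux bottle at (285,235) and driver at (225,347). The top view shows the holder yawed by about -11 degrees, its axle running from (390,187) to (468,203), and the far edge slightly raised. Next I'll fit the frame's geometry.

Run:
```python
from h import *
for n in ["top","scene"]:
    W=np.load(n+".npy");im=np.load(n+"_im.npy").astype(int)
    near=(np.hypot(W[...,0]-.57,W[...,1]+.19)<.13)
    wh=(near&(im.min(-1)>170)&(W[...,2]>.07)&(W[...,2]<.2)).astype(np.uint8)
    k,l,st,_=cv2.connectedComponentsWithStats(wh)
    P=W[l==1+st[1:,4].argmax()]
    # top-surface plane, robust
    m=np.ones(len(P),bool)
    for _ in range(6):
        c=P[m].mean(0);nv=np.linalg.svd(P[m]-c)[2][2];nv*=np.sign(nv[2]);d=(P-c)@nv;m=abs(d)<.004
    Q=P[m];r=cv2.minAreaRect(Q[:,:2].astype(np.float32)*1000)
    print(n,len(P),m.sum(),"n",nv.round(3),"tilt",np.degrees(np.arccos(nv[2])).round(1),"downhill az",np.degrees(np.arctan2(nv[1],nv[0])).round(1),"rect",r, "z",Q[:,2].min(),Q[:,2].max())
    hull=cv2.boxPoints(r)/1000; A=np.c_[Q[:,:2],np.ones(len(Q))];co=np.linalg.lstsq(A,Q[:,2],rcond=None)[0]
    print(np.c_[hull,np.c_[hull,np.ones(4)]@co].round(3).tolist())
    g=near&(im.max(-1)-im.min(-1)<25)&(im.min(-1)>75)&(im.max(-1)<170)&(W[...,2]>.02)
    G=W[g&(W[...,2]>.125)];print("high grey",len(G),G.round(3)[::max(1,len(G)//12)].tolist())
    sp=(im[...,0]>180)&(im[...,2]<60)&(im[...,1]>80)&(W[...,2]>.035)&(W[...,2]<.06)&(W[...,0]<.6)
    if sp.any():print("spool",np.median(W[sp],0).round(3),W[sp].min(0),W[sp].max(0))
```

```text
top 2108 1796 n [-0.091  0.018  0.996] tilt 5.4 downhill az 168.6 rect ((564.6840209960938, -183.52711486816406), (165.2449951171875, 151.2515869140625), 78.15266418457031) z 0.10991958268183499 0.13152354904975294
[[0.474, -0.249, 0.114], [0.622, -0.28, 0.128], [0.656, -0.118, 0.128], [0.508, -0.087, 0.114]]
high grey 23 [[0.612, -0.166, 0.126], [0.612, -0.168, 0.125], [0.612, -0.17, 0.127], [0.61, -0.16, 0.125], [0.61, -0.17, 0.125], [0.608, -0.161, 0.127], [0.605, -0.172, 0.127], [0.599, -0.219, 0.125], [0.596, -0.106, 0.128], [0.594, -0.217, 0.125], [0.594, -0.233, 0.126], [0.593, -0.118, 0.131], [0.592, -0.221, 0.125], [0.586, -0.1, 0.126], [0.584, -0.102, 0.126], [0.579, -0.1, 0.125], [0.576, -0.203, 0.126], [0.558, -0.267, 0.125], [0.551, -0.266, 0.127], [0.543, -0.263, 0.128], [0.543, -0.281, 0.125], [0.541, -0.263, 0.128], [0.539, -0.263, 0.128]]
scene 2173 1687 n [-0.089  0.019  0.996] tilt 5.2 downhill az 167.7 rect ((563.7137451171875, -189.8548583984375), (152.3938446044922, 156.2851104736328), 78.14460754394531) z 0.11053031953702463 0.1306575363824224
[[0.472, -0.248, 0.113], [0.625, -0.28, 0.127], [0.656, -0.131, 0.127], [0.503, -0.099, 0.113]]
high grey 41 [[0.581, -0.116, 0.129], [0.585, -0.117, 0.126], [0.597, -0.107, 0.129], [0.595, -0.116, 0.129], [0.596, -0.11, 0.127], [0.593, -0.117, 0.126], [0.596, -0.113, 0.125], [0.558, -0.28, 0.13], [0.564, -0.269, 0.129], [0.561, -0.277, 0.128], [0.563, -0.273, 0.127], [0.561, -0.28, 0.128], [0.563, -0.276, 0.127], [0.561, -0.279, 0.126]]
spool [ 0.487 -0.368  0.05 ] [-0.36505965 -0.40049259  0.03558676] [0.5854587  0.92020752 0.05996514]
```

jog_arm([
  [[0,0,3],[2,-1.5,0],1],
  [[0,0,6],[5,-3.6,0],1],
  [[0,0,9],[8,-5.8,0],1],
  [[0,0,12],[11.5,-8.3,0],1],
  [[0,0,16],[15,-10.9,0],1],
  [[0,0,20],[18.5,-13.4,0],1],
  [[0,0,24],[22,-15.9,0],1],
  [[0,0,27],[25,-18.1,0],1],
  [[0,0,30],[27.5,-19.9,0],1],
  [[0,0,31.2],[28.6,-20.7,0],1],
], force=40)

```text
t: 1.63
tcp_pos: [0.4099, -0.2961, 0.2505]
tool_rot: [[0.979, -0.204, 0.001], [-0.204, -0.979, 0.001], [0.001, -0.001, -1.0]]
ft_force: [0.2, -0.5, -0.0]
gripper_width: -0.0002
grasp_force: 0.0
```

```bash
cat >> h.py <<'E'
C=np.array([.565,-.190,.115]);R=np.array([[.9785,.206,0],[-.206,.9785,0],[0,0,1]])
def st():
    s=telemetry.sense();p=R.T@(np.array(s["tcp_pos"])-C)  # holder frame, rel. axle centre
    print("t",round(s["t"],2),"tcp'",(p*100).round(2),"rot'",(R.T@s["tool_rot"]).round(3).tolist(),"F",np.round(s["ft_force"],1),"w",round(s["gripper_width"],4),"j",np.round(s["joint_pos"],0))
E
python3 -c "from h import *;st()"
```

```text
t 1.63 tcp' [-12.99 -13.58  13.55] rot' [[1.0, 0.002, 0.001], [0.002, -1.0, 0.001], [0.001, -0.001, -1.0]] F [ 0.2 -0.5 -0. ] w -0.0002 j [-43.   4. -16.  70.   0. 149.]
```

jog_arm([
  [[0,0,0],[0.5,-1.2,0],1],
  [[0,0,0],[1.2,-3.2,0],1],
  [[0,0,0],[2.2,-5.7,0],1],
  [[0,0,0],[3.2,-8.2,0.6],1],
  [[0,0,0],[4.2,-10.7,2],1],
  [[0,0,0],[4.9,-12.6,4],1],
  [[0,0,0],[5.2,-13.4,6],1],
  [[0,0,0],[5.3,-13.6,7.5],1],
  [[0,0,0],[5.3,-13.6,8],1],
  [[0,0,0],[5.3,-13.6,8],1],
])

```text
t: 2.47
tcp_pos: [0.487, -0.1767, 0.1688]
tool_rot: [[0.979, -0.205, -0.003], [-0.205, -0.979, 0.001], [-0.003, -0.001, -1.0]]
ft_force: [-0.0, 0.2, -0.6]
gripper_width: -0.0
grasp_force: 0.0
```

Run:
```python
from h import *
st()
c=read_camera("scene");cv2.imwrite("pics/s1.png",cv2.resize(c["image"][140:340,100:360,::-1],None,fx=2.5,fy=2.5))
```

```text
t 2.47 tcp' [-7.91 -0.3   5.38] rot' [[1.0, 0.001, -0.003], [0.001, -1.0, 0.001], [-0.003, -0.001, -1.0]] F [-0.   0.2 -0.6] w -0.0 j [-27.   9. -21.  61.  -0. 165.]
```

View pics/s1.png

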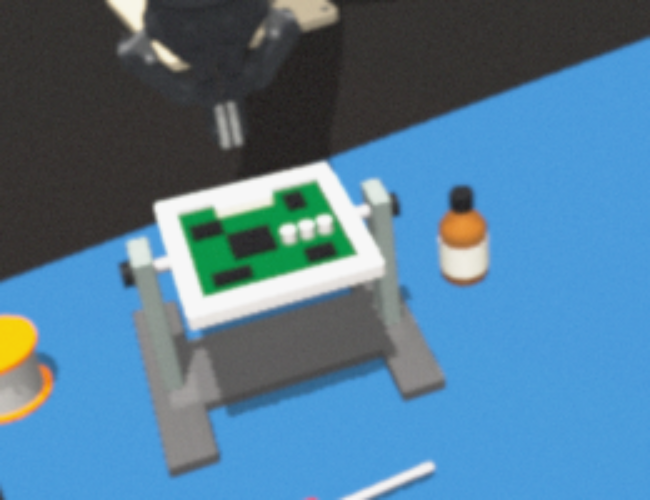

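jog_arm([
  [[0,0,0],[0,0,0.8],1],
  [[0,0,0],[0,0,1.7],1],
  [[0,0,0],[0,0,2.5],1],
  [[0,0,0],[0,0,3.1],1],
  [[0,0,0],[0,0,3.5],1],
  [[0,0,0],[0,0,3.9],1],
  [[0,0,0],[0,0,4.3],1],
  [[0,0,0],[0.1,0,4.7],1],
  [[0,0,0],[0.1,0,5.1],1],
  [[0,0,0],[0.2,0,5.4],1],
])

```text
t: 3.35
tcp_pos: [0.4902, -0.1778, 0.1161]
tool_rot: [[0.979, -0.205, 0.0], [-0.205, -0.979, -0.0], [0.0, 0.0, -1.0]]
ft_force: [-1.9, 0.3, 2.3]
gripper_width: 0.0
grasp_force: 0.7
```

```bash
cat >> h.py <<'E'
def theta():
    for n in ["scene","top"]:
        c=read_camera(n);W=(cloud(c)-C)@R;im=c["image"].astype(int)
        m=(im.min(-1)>140)&(abs(W[...,0])<.09)&(abs(W[...,1])<.063)&(abs(W[...,2])<.09)
        m|=(im[...,1]>im[...,0]+40)&(im[...,1]>im[...,2]+30)&(abs(W[...,0])<.09)&(abs(W[...,1])<.06)&(abs(W[...,2])<.09)
        P=W[m][:,[0,2]]
        if len(P)>50:
            d=np.linalg.svd(P-P.mean(0))[2][0];print(n,"theta mod pi",round(float(np.arctan2(d[1],d[0])%np.pi),2),"pts",len(P),"mean",(P.mean(0)*100).round(1),"ext x",(P[:,0].min()*100).round(1),(P[:,0].max()*100).round(1),"z",(P[:,1].min()*100).round(1),(P[:,1].max()*100).round(1))
    return
E
python3 -c "from h import *;st();theta()"
```

```text
t 3.35 tcp' [-7.57 -0.35  0.11] rot' [[1.0, 0.001, 0.0], [0.001, -1.0, -0.0], [0.0, 0.0, -1.0]] F [-1.9  0.3  2.3] w 0.0 j [-27.  12. -24.  54.  -0. 165.]
scene theta mod pi 0.31 pts 2175 mean [1.3 0.8] ext x -7.8 7.4 z -2.2 7.6
top theta mod pi 0.33 pts 2959 mean [0.9 0.8] ext x -8.1 7.2 z -2.3 7.7
```

jog_arm([
  [[0,0,0],[0.15,0,0.4],1],
  [[0,0,0],[0.35,0,0.85],1],
  [[0,0,0],[0.55,0,1.25],1],
  [[0,0,0],[0.8,0,1.65],1],
  [[0,0,0],[1.05,0,2.05],1],
  [[0,0,0],[1.35,0,2.4],1],
  [[0,0,0],[1.65,0,2.75],1],
  [[0,0,0],[1.95,0,3.05],1],
  [[0,0,0],[2.2,0,3.3],1],
  [[0,0,0],[2.4,0,3.45],1],
])

```text
t: 4.28
tcp_pos: [0.5136, -0.1826, 0.0812]
tool_rot: [[0.979, -0.205, -0.001], [-0.205, -0.979, 0.0], [-0.001, -0.0, -1.0]]
ft_force: [-1.2, 0.2, -0.6]
gripper_width: 0.0001
grasp_force: 0.8
```

```bash
python3 -c "from h import *;st();theta()"
```

```text
t 4.28 tcp' [-5.18 -0.33 -3.38] rot' [[1.0, 0.001, -0.001], [0.001, -1.0, 0.0], [-0.001, -0.0, -1.0]] F [-1.2  0.2 -0.6] w 0.0001 j [-26.  16. -23.  51.   0. 165.]
scene theta mod pi 0.97 pts 988 mean [1.8 2.8] ext x -6.0 4.8 z -6.2 6.7
top theta mod pi 0.95 pts 1051 mean [1.6 3.6] ext x -5.6 4.5 z -6.1 8.0
```

jog_arm([
  [[0,0,0],[-0.8,0,0],1],
  [[0,0,0],[-2.2,0,-0.3],1],
  [[0,0,0],[-3,0,-1.5],1],
  [[0,0,0],[-3,0,-4],1],
  [[0,0,0],[-3,0,-7],1],
  [[0,0,0],[-3,0,-10],1],
  [[0,0,0],[-2.8,0,-13],1],
  [[0,0,0],[-1.8,0,-15.5],1],
  [[0,0,0],[0,0,-17],1],
  [[0,0,0],[2.5,0,-17],1],
])

```text
t: 5.22
tcp_pos: [0.54, -0.1888, 0.2578]
tool_rot: [[0.979, -0.206, 0.009], [-0.206, -0.979, -0.004], [0.009, 0.002, -1.0]]
ft_force: [0.5, -0.9, -0.1]
gripper_width: 0.0003
grasp_force: 0.0
```

jog_arm([
  [[0,0,0],[2.5,0,0],1],
  [[0,0,0],[5,0,0],1],
  [[0,0,0],[7.5,0,0],1],
  [[0,0,0],[9.5,0,0],1],
  [[0,0,0],[10.7,0,0.5],1],
  [[0,0,0],[10.9,0,2],1],
  [[0,0,0],[10.9,0,3.8],1],
  [[0,0,0],[10.9,0,5.5],1],
  [[0,0,0],[10.9,0,6.7],1],
  [[0,0,0],[10.9,0,7.2],1],
])

```text
t: 6.05
tcp_pos: [0.643, -0.2096, 0.1773]
tool_rot: [[0.979, -0.205, -0.004], [-0.205, -0.979, 0.002], [-0.004, -0.001, -1.0]]
ft_force: [-0.5, 0.7, -1.2]
gripper_width: 0.0
grasp_force: 0.0
```

Run:
```python
from h import *
st();theta()
c=read_camera("scene");cv2.imwrite("pics/s2.png",cv2.resize(c["image"][140:340,100:360,::-1],None,fx=2.5,fy=2.5))
```

```text
t 6.05 tcp' [ 8.04 -0.31  6.23] rot' [[1.0, 0.001, -0.004], [0.001, -1.0, 0.001], [-0.004, -0.001, -1.0]] F [-0.5  0.7 -1.2] w 0.0 j [-24.  24.   0.  67.   0. 168.]
scene theta mod pi 0.97 pts 504 mean [1.  0.8] ext x -3.6 9.0 z -6.2 8.8
top theta mod pi 0.97 pts 1285 mean [0.3 1.6] ext x -4.7 4.5 z -6.1 6.9
```

View pics/s2.png

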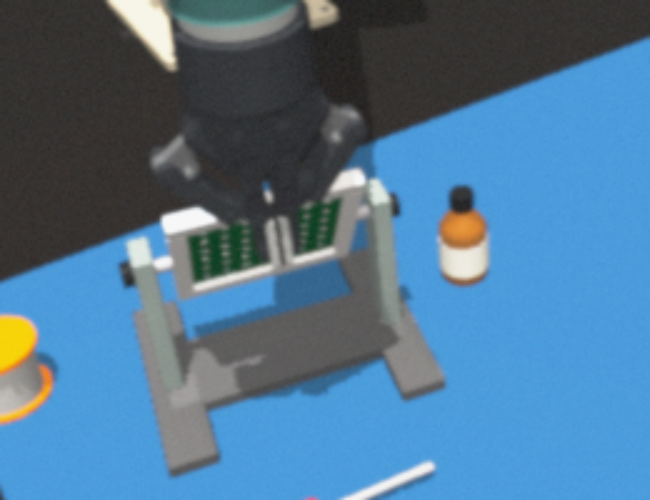

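jog_arm([
  [[0,0,0],[-0.8,0,0],1],
  [[0,0,0],[-1.5,0,0],1],
  [[0,0,0],[-2.1,0,-0.1],1],
  [[0,0,0],[-2.7,0,-0.5],1],
  [[0,0,0],[-3.3,0,-0.9],1],
  [[0,0,0],[-3.9,0,-1.25],1],
  [[0,0,0],[-4.5,0,-1.55],1],
  [[0,0,0],[-5.1,0,-1.8],1],
  [[0,0,0],[-5.7,0,-2.1],1],
  [[0,0,0],[-6.3,0,-2.3],1],
])

```text
t: 7.03
tcp_pos: [0.5827, -0.1972, 0.2033]
tool_rot: [[0.979, -0.205, 0.001], [-0.205, -0.979, -0.0], [0.001, 0.0, -1.0]]
ft_force: [0.6, -0.2, -1.9]
gripper_width: 0.0001
grasp_force: 0.6
```

```bash
python3 -c "from h import *;st();theta()"
```

```text
t 7.03 tcp' [ 1.88 -0.34  8.83] rot' [[1.0, 0.001, 0.001], [0.001, -1.0, -0.0], [0.001, 0.0, -1.0]] F [ 0.6 -0.2 -1.9] w 0.0001 j [-25.  16.  -7.  67.   0. 167.]
scene theta mod pi 1.53 pts 4099 mean [0.2 0.3] ext x -0.6 3.1 z -7.7 8.9
top theta mod pi 1.51 pts 478 mean [-0.3  3.9] ext x -1.1 0.6 z -7.5 8.0
```

jog_arm([
  [[0,0,0],[-0.6,0,0.05],1],
  [[0,0,0],[-1.2,0,0.1],1],
  [[0,0,0],[-1.8,0,0.2],1],
  [[0,0,0],[-2.4,0,0.35],1],
  [[0,0,0],[-3,0,0.5],1],
  [[0,0,0],[-3.5,0,0.7],1],
  [[0,0,0],[-4,0,0.9],1],
  [[0,0,0],[-4.5,0,1.2],1],
  [[0,0,0],[-4.95,0,1.55],1],
  [[0,0,0],[-5.35,0,1.9],1],
])

```text
t: 7.97
tcp_pos: [0.5299, -0.1861, 0.1834]
tool_rot: [[0.979, -0.205, -0.001], [-0.205, -0.979, 0.0], [-0.001, -0.0, -1.0]]
ft_force: [-0.1, -0.0, 2.1]
gripper_width: -0.0
grasp_force: 0.8
```

```bash
python3 -c "from h import *;st();theta()"
```

```text
t 7.97 tcp' [-3.51 -0.34  6.84] rot' [[1.0, 0.001, -0.001], [0.001, -1.0, 0.0], [-0.001, -0.0, -1.0]] F [-0.1 -0.   2.1] w -0.0 j [-26.  12. -15.  63.  -0. 166.]
scene theta mod pi 2.36 pts 6158 mean [0.3 0. ] ext x -5.4 5.9 z -5.8 8.7
top theta mod pi 2.41 pts 1727 mean [ 0.7 -0.4] ext x -6.1 5.8 z -5.0 5.8
```

jog_arm([
  [[0,0,0],[-0.35,0,0.3],1],
  [[0,0,0],[-0.7,0,0.7],1],
  [[0,0,0],[-1,0,1.1],1],
  [[0,0,0],[-1.25,0,1.5],1],
  [[0,0,0],[-1.5,0,1.9],1],
  [[0,0,0],[-1.7,0,2.3],1],
  [[0,0,0],[-1.85,0,2.7],1],
  [[0,0,0],[-1.95,0,3],1],
  [[0,0,0],[-2.05,0,3.3],1],
  [[0,0,0],[-2.05,0,3.4],1],
])

```text
t: 8.9
tcp_pos: [0.5101, -0.1819, 0.1491]
tool_rot: [[0.979, -0.205, -0.001], [-0.205, -0.979, 0.0], [-0.001, -0.0, -1.0]]
ft_force: [-0.6, 0.3, 1.9]
gripper_width: 0.0003
grasp_force: 0.8
```

```bash
python3 -c "from h import *;st();theta()"
```

```text
t 8.9 tcp' [-5.54 -0.34  3.41] rot' [[1.0, 0.001, -0.001], [0.001, -1.0, 0.0], [-0.001, -0.0, -1.0]] F [-0.6  0.3  1.9] w 0.0003 j [-26.  12. -20.  59.  -0. 165.]
scene theta mod pi 2.99 pts 4800 mean [0.8 0.1] ext x -7.8 7.7 z -1.9 5.3
top theta mod pi 3.0 pts 3076 mean [1.2 0.1] ext x -7.7 7.5 z -1.1 8.9
```

jog_arm([
  [[0,0,0],[-0.03,0,0.1],1],
  [[0,0,0],[-0.05,0,0.2],1],
  [[0,0,0],[-0.08,0,0.3],1],
  [[0,0,0],[-0.1,0,0.4],1],
  [[0,0,0],[-0.1,0,0.5],1],
  [[0,0,0],[-0.1,0,0.6],1],
  [[0,0,0],[-0.1,0,0.7],1],
  [[0,0,0],[-0.1,0,0.75],1],
  [[0,0,0],[-0.1,0,0.75],1],
  [[0,0,0],[-0.1,0,0.75],1],
])

```text
t: 9.83
tcp_pos: [0.5096, -0.1818, 0.1421]
tool_rot: [[0.979, -0.205, -0.0], [-0.205, -0.979, 0.0], [-0.0, -0.0, -1.0]]
ft_force: [0.5, 0.1, -0.4]
gripper_width: 0.0
grasp_force: 0.0
```

```bash
python3 -c "from h import *;st();theta()"
```

```text
t 9.83 tcp' [-5.59 -0.34  2.71] rot' [[1.0, 0.001, -0.0], [0.001, -1.0, 0.0], [-0.0, -0.0, -1.0]] F [ 0.5  0.1 -0.4] w 0.0 j [-26.  12. -20.  58.   0. 165.]
scene theta mod pi 3.1 pts 4337 mean [0.9 0.2] ext x -7.7 7.8 z -0.9 4.4
top theta mod pi 3.11 pts 3153 mean [1.3 0.2] ext x -7.7 7.5 z -0.6 7.9
```

jog_arm([
  [[0,0,0],[0,0,0.05],1],
  [[0,0,0],[0,0,0.08],1],
  [[0,0,0],[0,0,0.11],1],
  [[0,0,0],[0,0,0.14],1],
  [[0,0,0],[0,0,0.17],1],
  [[0,0,0],[0,0,0.2],1],
  [[0,0,0],[0,0,0.2],1],
  [[0,0,0],[0,0,0.2],1],
  [[0,0,0],[0,0,0.2],1],
  [[0,0,0],[0,0,0.2],1],
])

```text
t: 10.77
tcp_pos: [0.5098, -0.1819, 0.1402]
tool_rot: [[0.979, -0.205, 0.0], [-0.205, -0.979, -0.0], [0.0, 0.0, -1.0]]
ft_force: [-1.0, 0.2, 0.3]
gripper_width: -0.0001
grasp_force: 0.0
```

jog_arm([
  [[0,0,0],[0,0,-0.5],1],
  [[0,0,0],[0,0,-1.5],1],
  [[0,0,0],[0,0,-3],1],
  [[0,0,0],[0,0,-5],1],
  [[0,0,0],[-1,0,-7],1],
  [[0,0,0],[-2,0,-9],1],
  [[0,0,0],[-3.5,0,-11],1],
  [[0,0,0],[-5,0,-12],1],
  [[0,0,0],[-6,0,-12],1],
  [[0,0,0],[-6,0,-12],1],
])

```text
t: 11.6
tcp_pos: [0.4499, -0.1693, 0.2615]
tool_rot: [[0.979, -0.206, 0.001], [-0.206, -0.979, -0.001], [0.001, 0.001, -1.0]]
ft_force: [-0.5, 0.6, -0.9]
gripper_width: 0.0
grasp_force: 0.0
```

Run:
```python
from h import *
st();theta()
c=read_camera("scene");cv2.imwrite("pics/s3.png",c["image"][...,::-1])
```

```text
t 11.6 tcp' [-11.69  -0.35  14.65] rot' [[1.0, 0.0, 0.001], [0.0, -1.0, -0.001], [0.001, 0.001, -1.0]] F [-0.5  0.6 -0.9] w 0.0 j [-28.   1. -18.  71.  -0. 164.]
scene theta mod pi 3.14 pts 4279 mean [0.7 0.2] ext x -7.8 7.8 z -0.8 0.8
top theta mod pi 3.14 pts 4237 mean [-0.1  0.3] ext x -7.7 7.5 z -0.6 1.0
```

View pics/s3.png

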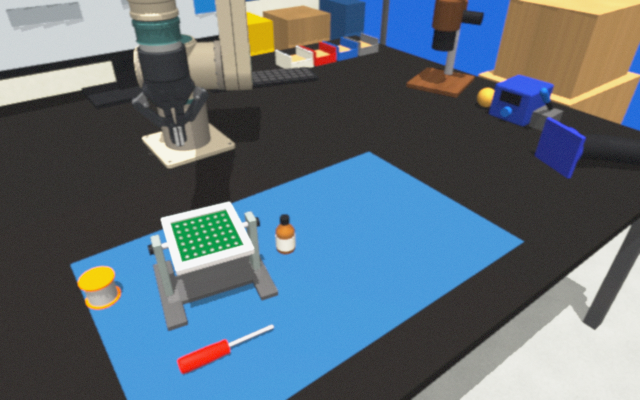

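The frame lies level with the solder side up at about (205,238). The holder, spool, flux bottle and driver look unmoved, and the arm is clear.

```bash
python3 -c "from h import *;print(finish_job())"
```

```text
the job is handed in; nothing more can be done
None
```

The board frame is turned right over and lies level with the solder side up (measured at about 3.14 rad), the arm is clear, nothing else in the scene looked moved in the last picture, and the job is handed in; it returned no verdict.

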